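# Set a lamp-stand leg to its length mark and flip its cam lock shut

## Task

Set the length of the tripod leg in the bench cradle. Turn the red lock handle from its locked stop round to its free stop, then slide the dark outer section along the thin tube until the front edge of its collar stands on the red ring, keeping the orange cam lever open; a spring pushes the section back if it is let go. Hold it on the ring while you fold the cam lever fully down, and finish while still holding the leg by its lever or section, leaving the handle at free and the other things on the bench where they are.

Things in the scene. Friction and masses are not known exactly. Their poses are not given: they have to be found in the camera images.
- stand: Plywood cradle (74 x 440 x 12 mm) fixed to the bench. Origin on the bench top under the lock handle's axis; y along the leg, the way the section slides (roughly world +y), x across (away from the robot), z up. Leg axis 45 mm up: a fixed bare tube, diameter 18, between black blocks (36 wide, 62 high) at y = -85 and +325. Grey bridge (92 across, 30 along y, top at 86 mm) at y = 0.
- leg: Dark outer section, diameter 28, 174 mm long, sliding along the thin tube. Origin on the leg axis in the front (+y) face of its black collar (diameter 36, 24 long): the edge to bring to the ring. Axes as the stand's. Starts fully back; a spring pushes it back with 3 to 4.5 N; travel 175 mm. The handle, if not at free, blocks it after some 30 mm. The closed cam lever brakes it.
- mark_ring: Red ring, 8 mm wide, diameter 20 mm, round the thin tube: the length mark. Origin at its middle on the leg axis, y along the leg. It is paint, with nothing to run against; 60 to 140 mm ahead of the collar's front edge at the start.
- lock_handle (a joint): Turn of the red lock handle in rad: 0 = locked stop, 1.4 = free stop; grows counterclockwise seen from above. Starts between 0 and 0.2. Stays where it is left; about 0.06 N m to turn.
- lock_grip (a point): On the handle's vertical turning axis at the height to grip, 107 mm above the bench. The handle's grip is an upright red bar 50 long, 13 thick, from 93 to 117 mm above the bench, lying along the stand's x axis at joint value 0 and turning with the handle; the grey bridge is at 86 mm under it.
- cam_lever (a joint): Angle of the orange cam lever in rad: 0 = upright (open), 1.57 = folded level over the collar towards the stand's -x, the robot's side (closed, the stop). Starts between 0 and 0.35. Stays where it is left; needs about 1 N at the tip, some 5 N over the last third as the cam bites.
- lever_tip (a point): Middle of the lever's round end: an orange disc of diameter 18 and width 16 mm with a steel boss (diameter 9, 22 mm over both ends) through it, axis along the leg (y). The lever is 16 mm wide along y, 7 mm thick. Pinch it along y on the boss ends: the grip moves the section along and the lever can turn in it. A hard grip resists that turn: 10 to 15 N is enough.
- lever_pivot (a point): The lever's hinge point on the collar: 16 mm to +x of the leg axis, 22 mm above it and 12 mm behind (-y) the collar's front face; the hinge axis runs along the leg. lever_tip is 56 mm from it.
- offcut_b: Loose pale wood offcut 38 x 115 x 19 mm, bystander. Origin centre of underside.
- pliers_b: Loose black-handled pliers 72 x 168 x 14 mm, bystander.
- tape_measure: Loose yellow tape measure 65 x 76 x 35 mm, bystander.

How it is judged:
By the outcome, as a careful person would: the job done as asked, in the order asked, and still so for the second after the job is handed in, while the arm keeps its last pose, push and grip.
It also fails if it takes over 58 s, if anything falls off the work surface, if the arm or the gripper's body presses on something with over 40 N, if the wrist force passes 120 N, or if a joint passes its speed limit or range.

## Robot

A 6-joint arm with a two-finger parallel gripper is mounted at the origin on the work surface; the furniture and walls round the work are solid. World frame = base frame: x ahead of the robot, y to its left, z up, the work surface at z = 0. Lengths are in m, angles in rad, forces in N, time in s.
With the tool pointing down it reaches from about 0.325 to 0.85 m from the base axis. Payload 4.4 kg.
Tool frame: the origin (TCP) lies at the very end of the fingers, on their centre line; the grasp point (between the pads) lies 19 mm behind it; z points along the fingers, y is the line along which they close (so a half turn about z gives the same grasp; the last joint's range is limited). The gripper opens to 94 mm and grips with 3 to 60 N. Pads are 16 mm wide; open, the fingers measure 119 mm over their backs; the gripper's body (75 mm by 177 mm) begins 78 mm behind the grasp point.
Start: joints at [0.995, 0.207, 1.542, -0, 1.393, -0.15], TCP at [0.238, 0.524, 0.205] pointing down, gripper open.
Joint ranges: [-2.73, 2.73], [-0.86, 2.22], [0.23, 2.46], [-1.11, 4.25], [0.08, 2.63], [-2.82, 2.82]. Speed limits (rad/s): [2.79, 2.79, 3.14, 3.14, 3.14, 3.14].

## Interface

Orientations are given as a unit quaternion [w, x, y, z].
In Python, from rig import sensors, optics, close_job gives the robot as it stands.
- The arm moves only by the shell command python3 -m inch 'ROWS' [FORCE]. ROWS is JSON, a list of rows, each an object with "twist": the turn, a rotation vector about the tool's x, y, z scaled (see below), a list of three; "dp": the shift along the tool's x, y, z scaled (see below), a list of three; "hand": the closure, from 0 (fully open) to 1 (shut). A call has 1 to 20 rows; each row shifts and turns the commanded pose from where the row before left it, along the tool's axes as they then stand; what a row does not reach is not made up. The controller multiplies each number of a shift by 200 mm and each number of a turn by 90 degrees. A row lasts 1/8 s, in which the tool goes at most 62.5 mm and 10.7 degrees, less where a joint would pass 70% of its speed; a pose out of reach is approached as far as the arm can. A call with a number of a shift or a turn outside -1 to 1 is refused whole. A call with a gripper value outside its range is refused whole. The fingers move at their own pace and stop on an object; FORCE is the grip in N (left out, the last holds). Time passes only in rows, so rows that do not move let the fingers close. It gives the time, the measured TCP pose, the force, the opening and the grip force at its end, in the units of the state.
- sensors.observe(): the state, without advancing time (a new reading comes with each control period).
- optics.snapshot(name): name is "side" or "top" or "wrist"; returns the picture (480x640x3 uint8, red, green, blue); there is no depth.
- optics.calibration(name): a dict with "fovy" (degrees; the focal length in pixels is half the picture's height over the tangent of half this angle, whatever the lens; pixels are square), "cx", "cy" (the principal point, pixels), "R" (3x3) and "t" (3): a world point X has camera coordinates R X + t. Camera axes: x right, y down, z forward; pixel columns grow to the right and rows downward; lengths in m; the calibration is good to about 2 mm. A picture is of the moment at which its call begins: read the wrist's pose just before it. calibration takes no time and is no camera call; for the wrist camera it gives the pose at the moment of the call.
- close_job(): hands the job in; it is judged then, once.
Trained networks look in the newest picture that a camera, given by its name, has taken for a name from the list of things; names that differ only in an ending like _2 or _b are one class to them, and where a whole thing is asked for, a point or a joint stands for the part that bears it (a point fixed in the world has none). Each returns a list of dicts, best first, with "p" (0 to 1); they miss things now and then, are a little off and sometimes report something else, mostly with a low value. They report only what shows in the picture. A call takes as long as a camera call.
- optics.recognise(camera, name): "bbox" ([left, top, width, height] in pixels, round what is visible of it).
- optics.pinpoint(camera, name): "location" ([column, row] in pixels: a listed point, or the origin of a listed thing).
The state is a dict: "clock": time; "joint_positions": joint angles; "dq": joint speeds; "joint_torque": joint torques, N m; "eef_pos": TCP position; "tool_rot": TCP orientation; "wrist_force": force on the tool from outside, world axes, zero at the start; "moment": the same for the moment, N m; "width": finger opening in m; "finger_force": force on a finger pad.
Only numpy, scipy, OpenCV 4.12 (cv2) and the standard library are available. Lean on these libraries where they do the work, as an engineer would, in place of code of your own. Each camera call takes 0.05 s, during which the arm holds its last target. There are 200 camera calls.

## Working session

There is one attempt and no reset: what is moved stays moved. The work goes in short steps, Python scripts to look and compute and a shell command to move; the robot and the scene stay as the last step left them, time stands still between calls to the robot, and variables do not carry over. Pictures are saved under pics/ and viewed, at most 10 in all, crops included, and the job is handed in when it is done.

```bash
ls; mkdir -p pics; cat > h.py <<'E'
import numpy as np, cv2
from rig import sensors, optics
from scipy.spatial.transform import Rotation as Ro
def cal(n):
    c=optics.calibration(n); f=240/np.tan(np.radians(c["fovy"])/2)
    return f,c["cx"],c["cy"],np.array(c["R"]),np.array(c["t"])
def ray(c,px):
    f,cx,cy,R,t=c; d=R.T@np.array([(px[0]-cx)/f,(px[1]-cy)/f,1.]); return -R.T@t,d/np.linalg.norm(d)
def tri(obs):
    A=np.zeros((3,3));b=np.zeros(3)
    for c,px in obs:
        o,d=ray(c,px);P=np.eye(3)-np.outer(d,d);A+=P;b+=P@o
    X=np.linalg.solve(A,b)
    return X,[np.round(proj(c,X)-px,1).tolist() for c,px in obs]
def proj(c,X):
    f,cx,cy,R,t=c; p=R@X+t; return np.array([cx+f*p[0]/p[2],cy+f*p[1]/p[2]])
def rot(): 
    w,x,y,z=sensors.observe()["tool_rot"]; return Ro.from_quat([x,y,z,w])
def save(n,f): cv2.imwrite("pics/"+f,cv2.cvtColor(optics.snapshot(n),cv2.COLOR_RGB2BGR))
E
python3 - <<'E'
from h import *
np.set_printoptions(precision=4,suppress=True)
s=sensors.observe();print(s)
for n in ("side","top","wrist"):
    save(n,n+"0.png"); c=cal(n); print(n,c[0],-c[3].T@c[4],c[3][2])
    for k in ("lock_grip","lever_tip","lever_pivot","leg","mark_ring","stand"):
        print(k,[(np.round(d["location"],1).tolist(),round(d["p"],2)) for d in optics.pinpoint(n,k)[:2]])
a,b=[cv2.imread(f"pics/{n}0.png") for n in("side","top")]
E
```

```text
pics
{'clock': 0.0, 'joint_positions': array([ 0.9945,  0.2074,  1.5429, -0.    ,  1.3935, -0.1505]), 'dq': array([ 0.0012, -0.0006, -0.0018, -0.0011,  0.0012, -0.0028]), 'joint_torque': array([ -0.0002, -37.0895, -28.1407,   0.0697,   0.0363,  -0.0002]), 'eef_pos': array([0.2371, 0.523 , 0.2043]), 'tool_rot': array([-0.0004,  0.2113,  0.9774, -0.0011]), 'wrist_force': array([ 0.4123, -0.1764,  0.0487]), 'moment': array([-0.0005, -0.0072,  0.0286]), 'finger_force': 0.0, 'width': 0.09385606956362978}
side 582.9258510393453 [ 0.445  -1.0677  0.9738] [ 0.008   0.7983 -0.6022]
lock_grip [([375.1, 240.1], 0.97)]
lever_tip [([374.8, 213.2], 0.63)]
lever_pivot [([379.5, 228.8], 0.72)]
leg [([372.6, 232.4], 0.59)]
mark_ring []
stand [([375.6, 271.1], 0.72)]
top 585.7107999463753 [0.3731 0.0775 1.2192] [ 0.0766 -0.0049 -0.997 ]
lock_grip [([303.6, 185.7], 0.95)]
lever_tip [([243.2, 180.6], 0.53)]
lever_pivot [([250.9, 180.5], 0.88), ([194.6, 180.5], 0.43)]
leg [([240.2, 186.1], 0.9)]
mark_ring [([194.3, 180.5], 0.44)]
stand [([302.8, 193.0], 0.92)]
wrist 421.8966197811353 [0.1769 0.5515 0.3861] [ 0.2101 -0.0939 -0.9732]
lock_grip []
lever_tip []
lever_pivot []
leg []
mark_ring []
stand []
```

```bash
python3 - <<'E'
from h import *
np.set_printoptions(precision=4,suppress=True)
P={"lock_grip":((375.1,240.1),(303.6,185.7)),"lever_tip":((374.8,213.2),(243.2,180.6)),"lever_pivot":((379.5,228.8),(250.9,180.5)),"leg":((372.6,232.4),(240.2,186.1)),"stand":((375.6,271.1),(302.8,193.0))}
s,t=cal("side"),cal("top")
for k,(a,b) in P.items(): print(k,*tri([(s,np.array(a)),(t,np.array(b))]))
for z in (.045,):
    o,d=ray(t,(194.3,180.5)); print("ring",o+d*(z-o[2])/d[2])
a=cv2.imread("pics/top0.png")[100:300,100:400]; b=cv2.imread("pics/side0.png")[150:350,250:550]
cv2.imwrite("pics/ov.png",np.vstack([cv2.resize(a,None,fx=2.0,fy=1.5*4/3,interpolation=2)[:300],cv2.resize(b,None,fx=2,fy=2)[:300]]))
cv2.imwrite("pics/ov2.png",cv2.resize(a,(800,533),interpolation=2))
E
```

```text
lock_grip [0.5742 0.0985 0.1113] [[-1.1, 0.2], [-0.1, -1.5]]
lever_tip [0.5841 0.2134 0.1149] [[-0.8, 0.1], [-0.0, -1.1]]
lever_pivot [0.595  0.2037 0.0705] [[-1.7, 0.3], [-0.1, -2.3]]
leg [0.5842 0.2284 0.0424] [[0.1, -0.0], [0.0, 0.1]]
stand [0.5784 0.1023 0.0081] [[-1.5, 0.2], [-0.1, -1.9]]
ring [0.5967 0.321  0.045 ]
```

View pics/top0.png

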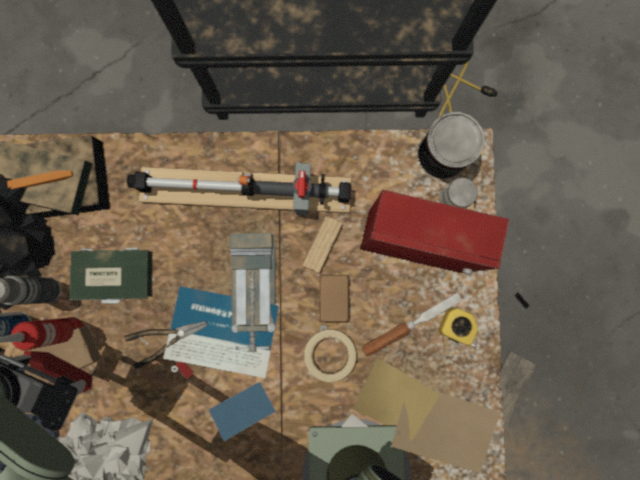

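View pics/ov.png

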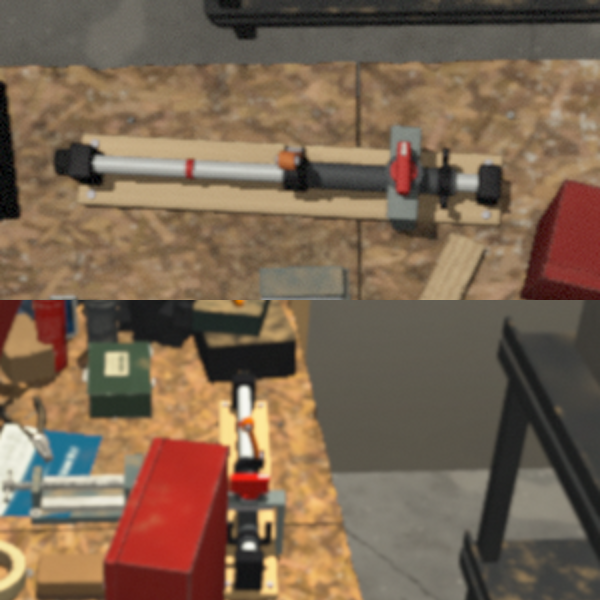

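```bash
python3 -m inch '[{"dp":[0,0,-0.25],"twist":[0,0,0],"hand":0},{"dp":[0,0,-0.25],"twist":[0,0,0],"hand":0},{"dp":[-0.23,-0.11,0],"twist":[0,0,0],"hand":0},{"dp":[-0.23,-0.11,0],"twist":[0,0,0],"hand":0},{"dp":[-0.23,-0.11,0],"twist":[0,0,0],"hand":0},{"dp":[-0.23,-0.11,0],"twist":[0,0,0],"hand":0},{"dp":[-0.23,-0.11,0],"twist":[0,0,0],"hand":0},{"dp":[-0.23,-0.11,0],"twist":[0,0,0],"hand":0},{"dp":[-0.23,-0.11,0],"twist":[0,0,0],"hand":0},{"dp":[-0.23,-0.11,0],"twist":[0,0,0],"hand":0},{"dp":[-0.23,-0.11,0],"twist":[0,0,0],"hand":0}]'
python3 -m inch '[{"dp":[0,0,0],"twist":[0,0,0.115],"hand":0},{"dp":[0,0,0],"twist":[0,0,0.115],"hand":0},{"dp":[0,0,0],"twist":[0,0,0.115],"hand":0},{"dp":[0,0,0],"twist":[0,0,0.115],"hand":0},{"dp":[0,0,0],"twist":[0,0,0.115],"hand":0},{"dp":[0,0,0],"twist":[0,0,0.115],"hand":0},{"dp":[0,0,0],"twist":[0,0,0.115],"hand":0},{"dp":[0,0,0],"twist":[0,0,0.115],"hand":0},{"dp":[0,0,0],"twist":[0,0,0.115],"hand":0},{"dp":[0,0,0],"twist":[0,0,0.115],"hand":0},{"dp":[0,0,0],"twist":[0,0,0.115],"hand":0},{"dp":[0,0,0],"twist":[0,0,0.115],"hand":0},{"dp":[0,0,0],"twist":[0,0,0.115],"hand":0},{"dp":[0,0,0],"twist":[0,0,0.115],"hand":0},{"dp":[0,0,0],"twist":[0,0,0.115],"hand":0},{"dp":[0,0,0],"twist":[0,0,0],"hand":0},{"dp":[0,0,0],"twist":[0,0,0],"hand":0}]'
cat > look.py <<'E'
from h import *
import sys
np.set_printoptions(precision=4,suppress=True)
tag=sys.argv[1]; s,t,w=cal("side"),cal("top"),cal("wrist")
O=sensors.observe();print(O["clock"],O["eef_pos"],O["joint_positions"],rot().as_matrix()[:,1])
for n in("wrist","top","side"): save(n,n+tag+".png")
for k in sys.argv[2:]:
    ob=[]
    for n,c in(("wrist",w),("top",t),("side",s)):
        r=optics.pinpoint(n,k)
        if r: print(k,n,np.round(r[0]["location"],1),round(r[0]["p"],2)); 
        if r and r[0]["p"]>.4: ob.append((c,np.array(r[0]["location"])))
    if len(ob)>1: print("   =>",*tri(ob[:2]),"all",tri(ob)[0])
E
python3 look.py 1 lock_grip lever_tip lever_pivot leg mark_ring stand
```

```text
clock: 2.42
eef_pos: [0.5337, 0.171, 0.3056]
tool_rot: [0.0, 0.211, 0.977, 0.0]
wrist_force: [0.7, 0.5, 0.6]
width: 0.0938
finger_force: 0.0
clock: 4.55
eef_pos: [0.5327, 0.1723, 0.3054]
tool_rot: [0.0, 1.0, 0.004, -0.0]
wrist_force: [-0.2, 0.2, -0.1]
width: 0.0937
finger_force: 0.0
4.55 [0.5327 0.1723 0.3054] [0.1583 0.1155 1.4419 0.     1.5842 1.7204] [ 0.0087 -1.      0.    ]
lock_grip wrist [397.  164.8] 0.88
lock_grip top [302.2 184.9] 0.8
lock_grip side [375.4 242.1] 0.92
   => [0.5745 0.1004 0.1068] [[-1.0, 0.8], [0.4, -0.4]] all [0.5758 0.1001 0.1046]
lever_tip wrist [264.5 161.7] 0.9
lever_tip side [371.2 213.6] 0.52
   => [0.5771 0.2165 0.1123] [[-0.0, 0.1], [0.0, 0.0]] all [0.5771 0.2165 0.1123]
lever_pivot wrist [275.5 142.4] 0.63
lever_pivot side [377.  228.3] 0.86
   => [0.5933 0.2106 0.0683] [[0.0, -0.1], [-0.0, -0.0]] all [0.5933 0.2106 0.0683]
leg wrist [267.3 151.1] 0.9
leg side [372.4 234.7] 0.88
   => [0.5835 0.2219 0.0392] [[-0.1, 0.5], [0.2, 0.0]] all [0.5835 0.2219 0.0392]
mark_ring wrist [172.2 142.3] 0.55
stand wrist [378.7 156. ] 0.78
stand top [303.4 190.7] 0.82
stand side [373.9 232.4] 0.71
   => [0.5789 0.1011 0.0092] [[0.2, -0.1], [-0.1, 0.1]] all [0.5728 0.1098 0.1215]
```

View pics/wrist1.png

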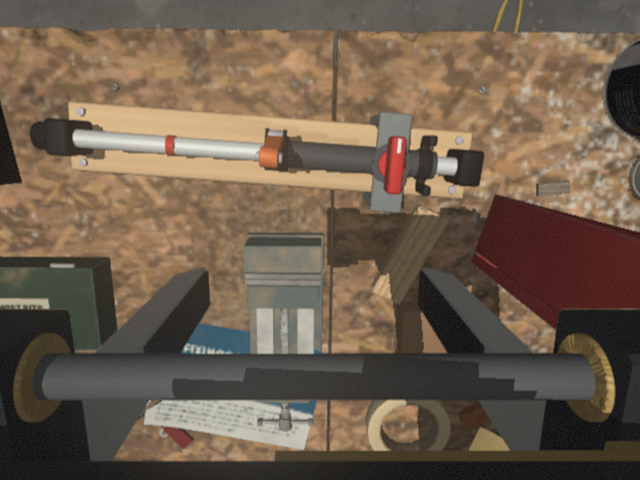

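```bash
python3 - <<'E'
from h import *
np.set_printoptions(precision=4,suppress=True)
w=cal("wrist")
def at(px,z):
    o,d=ray(w,px); return o+d*(z-o[2])/d[2]
# red ring segmentation
im=cv2.imread("pics/wrist1.png"); h=cv2.cvtColor(im,cv2.COLOR_BGR2HSV)
def blob(box,lo,hi):
    x0,y0,x1,y1=box; s=h[y0:y1,x0:x1].astype(int); m=((s[...,0]<lo)|(s[...,0]>hi))&(s[...,1]>150)&(s[...,2]>60)
    ys,xs=np.nonzero(m); c=cv2.minAreaRect(np.c_[xs+x0,ys+y0].astype(np.float32)); return c
r=blob((150,120,195,170),7,170); print("ring",r,at(r[0],.053))
print("ring px",at((171,145),.053))
g=blob((382,128,412,200),7,172); print("handle",g,at(g[0],.117))
p=cv2.boxPoints(g); print([at(q,.117) for q in p])
a,b=at((85,139.5),.052),at((245,151),.052); print("axis",a,b,np.degrees(np.arctan2(*(a-b)[:2])))
for e in [((70,103),(398,129)) ,((70,172),(370,195))]:
  a,b=[at(q,.012) for q in e]; print(a,b,np.degrees(np.arctan2(*(a-b)[:2])))
cv2.imwrite("pics/c1.png",cv2.resize(im[95:215,140:440],(800,320),interpolation=2))
E
```

```text
ring ((169.09532165527344, 144.47471618652344), (6.861611366271973, 16.77975845336914), 3.5763344764709473) [0.5905 0.3186 0.053 ]
ring px [0.59   0.3167 0.053 ]
handle ((392.8680419921875, 164.903076171875), (22.61301612854004, 56.12386703491211), 2.602562189102173) [0.5755 0.105  0.117 ]
[array([0.5516, 0.1148, 0.117 ]), array([0.5995, 0.1147, 0.117 ]), array([0.5988, 0.0954, 0.117 ]), array([0.5509, 0.095 , 0.117 ])]
axis [0.5948 0.403  0.052 ] [0.5845 0.2428 0.052 ] 3.696390633864439
[0.6327 0.4358 0.012 ] [0.6077 0.0818 0.012 ] 4.03620736844642
[0.5591 0.445  0.012 ] [0.5354 0.1097 0.012 ] 4.0419598792517615
```

View pics/c1.png

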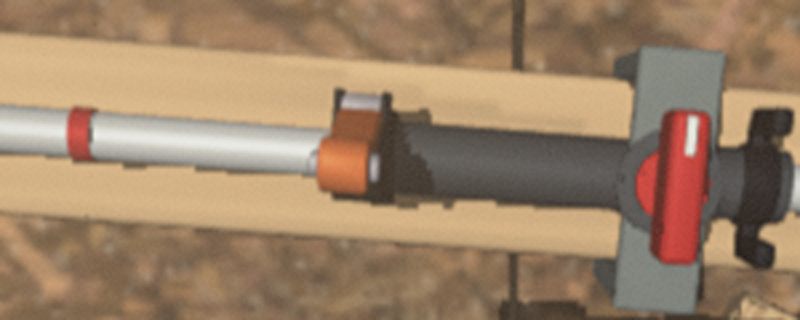

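```bash
python3 -m inch '[{"dp":[0.104,0.18,0.1],"twist":[0,0,0],"hand":0},{"dp":[0.104,0.18,0.1],"twist":[0,0,0],"hand":0},{"dp":[0,0,0.25],"twist":[0,0,0.035],"hand":0},{"dp":[0,0,0.25],"twist":[0,0,0],"hand":0},{"dp":[0,0,0.25],"twist":[0,0,0],"hand":0.2},{"dp":[0,0,0.1],"twist":[0,0,0],"hand":0.4},{"dp":[0,0,0],"twist":[0,0,0],"hand":0.5},{"dp":[0,0,0],"twist":[0,0,0],"hand":0.5}]' 20
python3 - <<'E'
from h import *
print(optics.snapshot("wrist").shape); save("wrist","w2.png"); c=cal("wrist")
r=optics.pinpoint("wrist","lock_grip"); print(r[:1])
E
```

```text
clock: 6.6
eef_pos: [0.576, 0.1007, 0.0968]
tool_rot: [-0.0, 1.0, -0.024, 0.001]
wrist_force: [0.7, 0.2, 0.3]
width: 0.0575
finger_force: 0.0
(480, 640, 3)
[{'location': [314.3, 299.4], 'p': 0.55}]
```

View pics/w2.png

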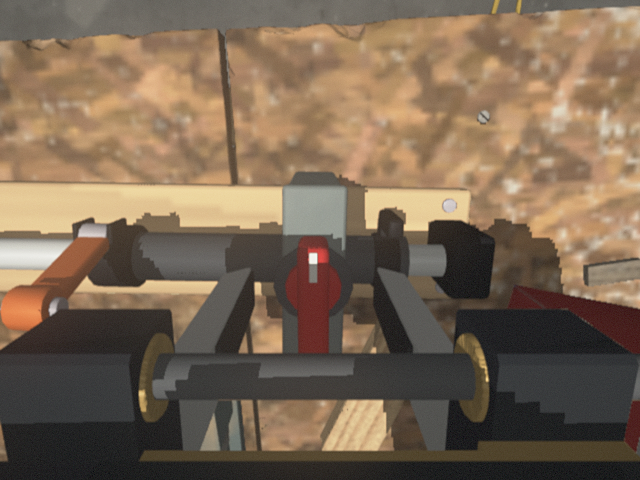

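```bash
python3 -m inch '[{"dp":[0,0,0.015],"twist":[0,0,0],"hand":0.9},{"dp":[0,0,0],"twist":[0,0,0],"hand":1},{"dp":[0,0,0],"twist":[0,0,0],"hand":1},{"dp":[0,0,0],"twist":[0,0,0],"hand":1},{"dp":[0,0,0],"twist":[0,0,0],"hand":1},{"dp":[0,0,0],"twist":[0,0,-0.05],"hand":1}]' 20
python3 -c "
from rig import sensors as s
o=s.observe();print(o['moment'],o['wrist_force'],o['joint_positions'])"
```

```text
clock: 7.5
eef_pos: [0.5748, 0.101, 0.0925]
tool_rot: [-0.0, 1.0, 0.016, 0.0]
wrist_force: [-0.3, 2.5, 0.6]
width: 0.0244
finger_force: 20.0
[ 0.42008761  0.23563295 -0.01288233] [-0.3144314   2.54333081  0.59628372] [2.52492164e-02 3.38686812e-01 1.62330513e+00 7.04636290e-04
 1.17958480e+00 1.56405187e+00]
```

```bash
python3 -m inch '[{"dp":[0,0,0],"twist":[0,0,0],"hand":1},{"dp":[0,0,0],"twist":[0,0,0],"hand":1}]' 20; python3 - <<'E'
from h import *
save("wrist","w3.png");save("top","t3.png"); print(rot().as_matrix()[:,1])
a=cv2.imread("pics/w3.png"); b=cv2.imread("pics/t3.png")[140:230,240:360]
cv2.imwrite("pics/c3.png",np.hstack([a[150:470,160:480],cv2.resize(b,(427,320),interpolation=2)]))
E
```

```text
clock: 7.75
eef_pos: [0.5748, 0.101, 0.0925]
tool_rot: [-0.0, 1.0, 0.014, -0.0]
wrist_force: [0.3, 2.0, 0.3]
width: 0.0245
finger_force: 20.0
[ 2.90856229e-02 -9.99576748e-01 -5.92534225e-04]
```

View pics/c3.png

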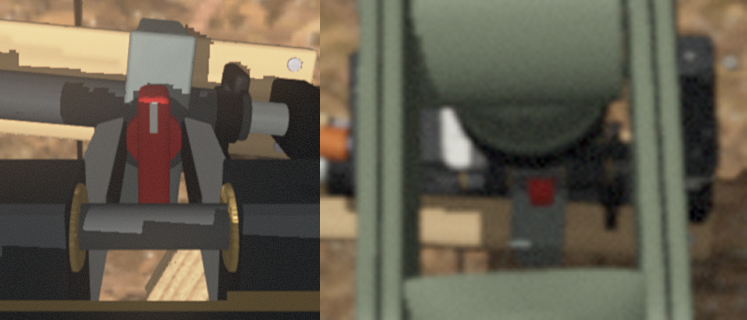

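```bash
python3 -m inch '[{"dp":[0,0,0],"twist":[0,0,0],"hand":0.6},{"dp":[0,0,-0.02],"twist":[0,0,0],"hand":0.6},{"dp":[0,0,0],"twist":[0,0,0],"hand":1},{"dp":[0,0,0],"twist":[0,0,0],"hand":1},{"dp":[0,0,0],"twist":[0,0,0],"hand":1},{"dp":[0,0,0],"twist":[0,0,0],"hand":1}]' 20
```

```text
clock: 8.6
eef_pos: [0.5747, 0.101, 0.0964]
tool_rot: [-0.0, 1.0, 0.015, -0.0]
wrist_force: [0.4, 2.0, -0.4]
width: 0.0127
finger_force: 20.0
```

```bash
python3 -m inch '[{"dp":[0,0,0],"twist":[0,0,-0.1],"hand":1},{"dp":[0,0,0],"twist":[0,0,-0.1],"hand":1},{"dp":[0,0,0],"twist":[0,0,-0.1],"hand":1},{"dp":[0,0,0],"twist":[0,0,-0.1],"hand":1},{"dp":[0,0,0],"twist":[0,0,-0.1],"hand":1},{"dp":[0,0,0],"twist":[0,0,-0.1],"hand":1},{"dp":[0,0,0],"twist":[0,0,-0.1],"hand":1},{"dp":[0,0,0],"twist":[0,0,-0.08],"hand":1},{"dp":[0,0,0],"twist":[0,0,0],"hand":1}]' 20
python3 -c "
from h import *
o=sensors.observe();print(o['moment'],o['wrist_force'],o['joint_positions']);y=rot().as_matrix()[:,1];print(np.degrees(np.arctan2(y[1],y[0])))"
```

```text
clock: 9.72
eef_pos: [0.5751, 0.1006, 0.0964]
tool_rot: [0.0, 0.81, 0.587, 0.0]
wrist_force: [1.3, 1.2, 0.4]
width: 0.013
finger_force: 20.0
[ 0.0675176  -0.07657439  0.00102402] [1.25674519 1.15892605 0.37978136] [ 2.50511067e-02  3.34003379e-01  1.62050322e+00 -1.40142795e-04
  1.18643776e+00  3.42197591e-01]
-18.168148392423028
```

```bash
for i in 1 ; do python3 -m inch '[{"dp":[0,0,0],"twist":[0,0,-0.03],"hand":1},{"dp":[0,0,0],"twist":[0,0,-0.03],"hand":1},{"dp":[0,0,0],"twist":[0,0,0],"hand":1}]' 20
python3 -c "
from h import *
o=sensors.observe();print(o['moment'],o['joint_positions'][5]);y=rot().as_matrix()[:,1];print(np.degrees(np.arctan2(y[1],y[0])))"; done
```

```text
clock: 10.1
eef_pos: [0.5751, 0.1006, 0.0964]
tool_rot: [0.0, 0.782, 0.623, 0.0]
wrist_force: [1.2, 0.7, -1.5]
width: 0.0129
finger_force: 20.0
[ 0.08206658 -0.25269349 -0.21901826] 0.24927235991515817
-12.85905434558037
```

```bash
python3 -m inch '[{"dp":[0,0,0],"twist":[0,0,0],"hand":0.6},{"dp":[0,0,0],"twist":[0,0,0],"hand":0.6},{"dp":[0,0,-0.2],"twist":[0,0,0],"hand":0.4},{"dp":[0,0,-0.2],"twist":[0,0,0.1],"hand":0.4},{"dp":[0,0,-0.2],"twist":[0,0,0.1],"hand":0.4},{"dp":[0,0,-0.1],"twist":[0,0,0.1],"hand":0.4},{"dp":[0,0,0],"twist":[0,0,0.1],"hand":0.4},{"dp":[0,0,0],"twist":[0,0,0.1],"hand":0.4},{"dp":[0,0,0],"twist":[0,0,0.1],"hand":0.4},{"dp":[0,0,0],"twist":[0,0,0.1],"hand":0.4},{"dp":[0,0,0],"twist":[0,0,0.1],"hand":0.4},{"dp":[0,0,0],"twist":[0,0,0.1],"hand":0.4},{"dp":[-0.1,-0.29,0],"twist":[0,0,0],"hand":0.4},{"dp":[-0.1,-0.29,0],"twist":[0,0,0],"hand":0.4},{"dp":[0,0,0],"twist":[0,0,0],"hand":0.4}]' 20
python3 look.py 4 lock_grip lever_tip lever_pivot leg mark_ring
python3 - <<'E'
import cv2
a=cv2.imread("pics/wrist4.png")[60:360]
cv2.imwrite("pics/c4.png",cv2.resize(a,(800,375),interpolation=2))
E
```

```text
clock: 11.98
eef_pos: [0.5407, 0.2225, 0.2364]
tool_rot: [-0.0, 1.0, -0.029, -0.0]
wrist_force: [0.7, -0.2, -0.1]
width: 0.0565
finger_force: 0.0
11.975 [0.5407 0.2225 0.2364] [0.2419 0.205  1.4789 0.0008 1.4581 1.8715] [-0.0589 -0.9983 -0.0006]
lock_grip wrist [479.3 172.7] 0.57
lock_grip top [301.6 182.9] 0.62
lock_grip side [377.6 240.8] 0.91
   => [0.5754 0.1027 0.1144] [[0.9, -1.1], [-0.3, 0.4]] all [0.5783 0.1013 0.1084]
lever_tip wrist [325.5 174.4] 0.66
lever_tip side [372.7 213. ] 0.57
   => [0.5803 0.2126 0.1168] [[0.0, -0.2], [-0.1, -0.0]] all [0.5803 0.2126 0.1168]
lever_pivot wrist [323.7 149.3] 0.93
lever_pivot side [378.  227.6] 0.94
   => [0.5962 0.212  0.0696] [[0.0, -0.0], [-0.0, -0.0]] all [0.5962 0.212  0.0696]
leg wrist [313.5 164.8] 0.66
leg side [371.1 233.2] 0.98
   => [0.581  0.2213 0.0445] [[-0.2, 2.1], [0.6, 0.1]] all [0.581  0.2213 0.0445]
mark_ring wrist [324.4 178. ] 0.63
```

View pics/c4.png

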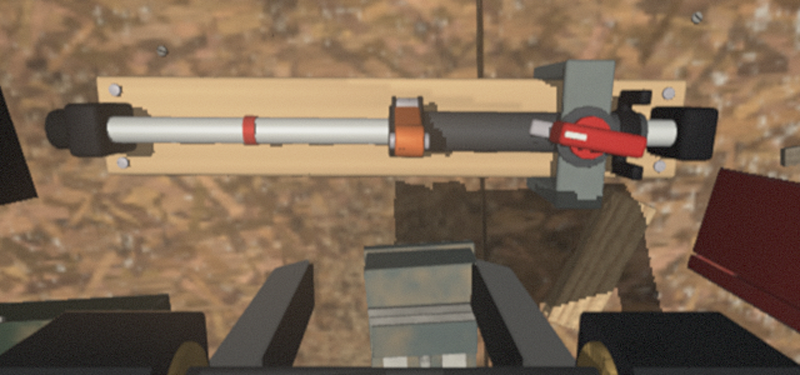

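```bash
python3 - <<'E'
from h import *
np.set_printoptions(precision=4,suppress=True)
w=cal("wrist")
def at(px,z):
    o,d=ray(w,px); return o+d*(z-o[2])/d[2]
Y=np.array([.07,.998,0]);T=rot().as_matrix()
im=cv2.imread("pics/wrist4.png");h=cv2.cvtColor(im,cv2.COLOR_BGR2HSV).astype(int)
m=(((h[...,0]<6)|(h[...,0]>172))&(h[...,1]>140))[140:190,180:220]; ys,xs=np.nonzero(m); r=(xs.mean()+180,ys.mean()+140); print(r,xs.min()+180,xs.max()+180)
R=at(r,.0545); print("ring",R,R@Y)
for z,px in((.063,(312.8,160)),(.058,(313,160))): F=at(px,z); print("front",F,F@Y)
X=np.array([.579,.2135,.1145]);print("tip proj",proj(w,X), "tip s",X@Y)
d=X-np.array([0,0,.019])-sensors.observe()["eef_pos"]; print("dp units",T.T@d/.2)
# orange tip extents
m=((h[...,0]>=6)&(h[...,0]<16)&(h[...,1]>140))[120:200,290:350]; ys,xs=np.nonzero(m); print(xs.min()+290,xs.max()+290,ys.min()+120,ys.max()+120)
E
```

```text
(np.float64(198.79268292682926), np.float64(163.89634146341464)) 195 203
ring [0.5922 0.3143 0.0545] 0.3550758434375391
front [0.5896 0.2174 0.063 ] 0.25825499701572274
front [0.5894 0.2173 0.058 ] 0.258099135217082
tip proj [319.0517 178.4878] tip s 0.253603
dp units [0.1844 0.0153 0.7048]
316 338 146 184
```

```bash
python3 -m inch '[{"dp":[0.2,0.038,0.1],"twist":[0,0,0.007],"hand":0.4},{"dp":[0,0,0.25],"twist":[0,0,0],"hand":0.4},{"dp":[0,0,0.25],"twist":[0,0,0],"hand":0.4},{"dp":[0,0,0.09],"twist":[0,0,0],"hand":0.4},{"dp":[0,0,0],"twist":[0,0,0],"hand":0.4}]' 12
python3 look.py 5 lever_tip lever_pivot
python3 - <<'E'
import cv2,numpy as np
a=cv2.imread("pics/wrist5.png")[140:460,160:480]; b=cv2.imread("pics/side5.png")[180:270,330:420]
cv2.imwrite("pics/c5.png",np.hstack([a,cv2.resize(b,(320,320),interpolation=2)]))
E
```

```text
clock: 13.5
eef_pos: [0.581, 0.2087, 0.0975]
tool_rot: [0.0, 0.999, -0.038, -0.001]
wrist_force: [-0.1, 1.2, 1.1]
width: 0.0562
finger_force: 0.0
13.5 [0.581  0.2087 0.0975] [ 0.2048  0.3992  1.5282 -0.      1.2166  1.8509] [-0.0752 -0.9972  0.0007]
lever_tip wrist [306.6 309.3] 0.6
lever_pivot top [248.1 178.2] 0.97
lever_pivot side [379.  228.7] 0.78
   => [0.5973 0.2095 0.0673] [[-0.0, -0.8], [-0.6, 0.1]] all [0.5973 0.2095 0.0673]
```

View pics/c5.png

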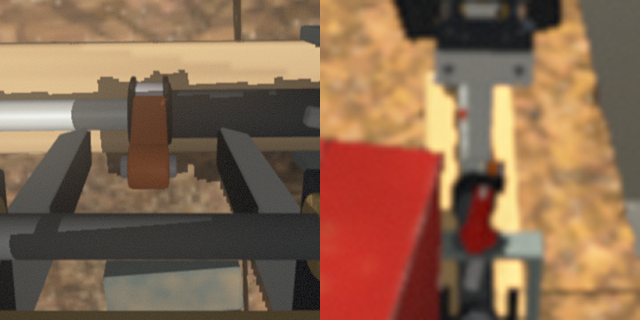

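```bash
python3 - <<'E'
from h import *
w=cal("wrist");e=np.array(sensors.observe()["eef_pos"]);T=rot().as_matrix()
for d in(0,.01,.019,.03): print(d,proj(w,e-T[:,2]*d))
g=e-T[:,2]*.019
print("x+5",proj(w,g+T[:,0]*.005),"y-5",proj(w,g-T[:,1]*.005))
E
```

```text
0 [315.16785107 286.12153099]
0.01 [315.23348318 294.12217622]
0.019 [315.29889323 302.09575214]
0.03 [315.38847153 313.01547166]
x+5 [315.30877499 290.53716433] y-5 [303.05832619 302.09316968]
```

```bash
python3 -m inch '[{"dp":[-0.006,-0.009,0],"twist":[0,0,0],"hand":0.4},{"dp":[0,0,0],"twist":[0,0,0],"hand":1},{"dp":[0,0,0],"twist":[0,0,0],"hand":1},{"dp":[0,0,0],"twist":[0,0,0],"hand":1},{"dp":[0,0,0],"twist":[0,0,0],"hand":1}]' 12
python3 -c "
from h import *
o=sensors.observe();print(o['moment'],o['wrist_force'],o['width'],o['finger_force'])"
```

```text
clock: 14.58
eef_pos: [0.5807, 0.2108, 0.0984]
tool_rot: [-0.0, 0.999, -0.038, -0.0]
wrist_force: [0.3, 1.2, -0.4]
width: 0.0215
finger_force: 12.0
[ 0.07752795  0.19221549 -0.00429431] [ 0.26790303  1.1677034  -0.41819326] 0.021517328702333142 12.001773118972778
```

```bash
python3 -m inch '[{"dp":[0,-0.1,0],"twist":[0,0,0],"hand":1},{"dp":[0,-0.1,0],"twist":[0,0,0],"hand":1},{"dp":[0,-0.1,0],"twist":[0,0,0],"hand":1},{"dp":[0,-0.1,0],"twist":[0,0,0],"hand":1},{"dp":[0,0,0],"twist":[0,0,0],"hand":1}]' 12
python3 look.py 6 mark_ring leg lever_tip lever_pivot
python3 - <<'E'
import cv2,numpy as np
a=cv2.imread("pics/wrist6.png")[170:350,120:420]
b=cv2.imread("pics/side6.png")[170:270,330:430]; 
cv2.imwrite("pics/c6.png",np.hstack([cv2.resize(a,(533,320),interpolation=2),cv2.resize(b,(267,320),interpolation=2)]))
E
```

```text
clock: 15.2
eef_pos: [0.5866, 0.2928, 0.0985]
tool_rot: [-0.0, 0.999, -0.036, 0.0]
wrist_force: [-2.6, -3.8, 2.1]
width: 0.0218
finger_force: 12.0
15.2 [0.5866 0.2928 0.0985] [0.3307 0.4697 1.4247 0.0007 1.2467 1.9742] [-0.0729 -0.9973 -0.0008]
mark_ring wrist [269.7 250.6] 0.94
leg wrist [292.7 252.9] 0.57
leg top [322.8 244.2] 0.72
leg side [374.  216.4] 0.92
   => [ 0.5091  0.1892 -0.1304] [[129.0, 20.9], [-55.9, -12.9]] all [0.5483 0.1845 0.1098]
lever_tip wrist [311.2 308.5] 0.81
lever_tip side [371.  197.8] 0.37
lever_pivot wrist [315.5 238.6] 0.92
lever_pivot side [377.9 210.7] 0.87
   => [0.6026 0.2913 0.0715] [[0.2, -1.0], [-0.2, -0.1]] all [0.6026 0.2913 0.0715]
```

View pics/c6.png

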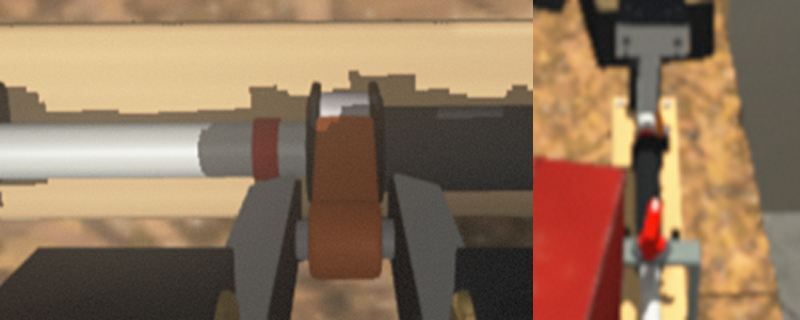

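```bash
python3 -m inch '[{"dp":[0,-0.05,0],"twist":[0,0,0],"hand":1},{"dp":[0,0,0],"twist":[0,0,0],"hand":1},{"dp":[0,0,0],"twist":[0,0,0],"hand":1}]' 12
python3 look.py 7 mark_ring
python3 - <<'E'
import cv2,numpy as np
a=cv2.imread("pics/wrist7.png")[200:300,220:370]
cv2.imwrite("pics/c7.png",cv2.resize(a,(800,533),interpolation=cv2.INTER_CUBIC))
E
```

```text
clock: 16.32
eef_pos: [0.5877, 0.3004, 0.0987]
tool_rot: [-0.0, 0.999, -0.038, 0.0]
wrist_force: [-1.9, -2.7, 5.0]
width: 0.0216
finger_force: 12.0
16.325 [0.5877 0.3004 0.0987] [0.3416 0.4783 1.4118 0.     1.251  1.9878] [-0.0754 -0.9972 -0.0003]
mark_ring wrist [281.3 253.3] 0.72
```

View pics/c7.png

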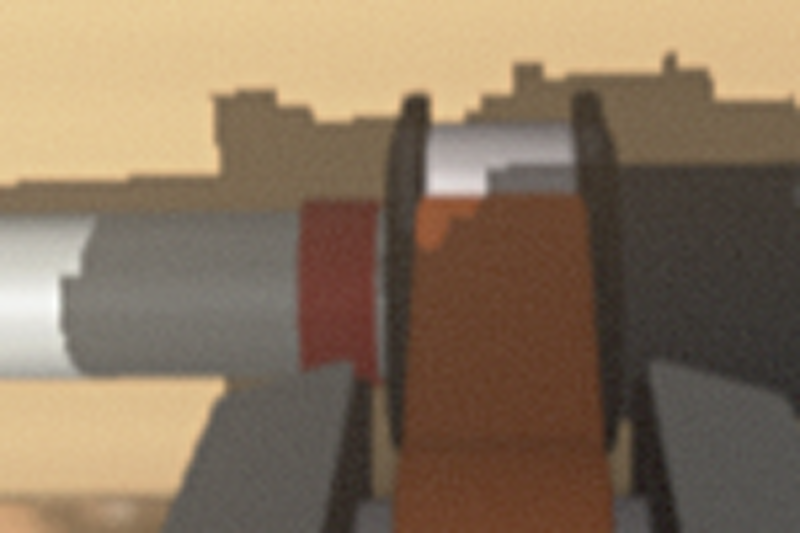

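```bash
python3 -m inch '[{"dp":[0,-0.027,0],"twist":[0,0,0],"hand":1},{"dp":[0,0,0],"twist":[0,0,0],"hand":1},{"dp":[0,0,0],"twist":[0,0,0],"hand":1}]' 12
cat > meas.py <<'E'
from h import *
import sys
np.set_printoptions(precision=4,suppress=True)
o=sensors.observe();e=np.array(o["eef_pos"]);w=cal("wrist");f="wrist%s.png"%sys.argv[1];save("wrist",f)
im=cv2.imread("pics/"+f);h=cv2.cvtColor(im,cv2.COLOR_BGR2HSV).astype(int)
y0=int(sys.argv[2]) if len(sys.argv)>2 else 238
m=(((h[...,0]<5)|(h[...,0]>172))&(h[...,1]>90)&(h[...,2]>40))[y0:y0+26,180:330]; ys,xs=np.nonzero(m)
def at(px,z):
    a,d=ray(w,px); return a+d*(z-a[2])/d[2]
Y=np.array([.07,.998,0])
if len(xs):
    c=m.sum(0); cols=np.nonzero(c>8)[0]+180; px=((cols.min()+cols.max())/2,ys.mean()+y0)
    print("red",cols.min(),cols.max(),px,"ring s",at(px,.0535)@Y,"edges",at((cols.min()-.5,px[1]),.0535)@Y,at((cols.max()+.5,px[1]),.0535)@Y)
print("front s by grip",(e@Y)+.012,e,o["wrist_force"],o["width"],o["finger_force"],o["clock"],(rot().as_matrix()).round(3).tolist())
E
python3 meas.py 8
```

```text
clock: 17.0
eef_pos: [0.5881, 0.3059, 0.0986]
tool_rot: [-0.0, 0.999, -0.038, 0.0]
wrist_force: [-2.3, -3.2, 4.7]
width: 0.0216
finger_force: 12.0
red 289 289 (np.float64(289.0), np.float64(256.7391304347826)) ring s 0.3608392166382379 edges 0.3611173478860933 0.3605610861436707
front s by grip 0.3584056273761671 [0.5881 0.3059 0.0986] [-2.2572 -3.1884  4.741 ] 0.0215510639756223 12.000502198934555 17.0 [[0.997, -0.075, 0.0], [-0.075, -0.997, 0.0], [0.0, -0.0, -1.0]]
```

```bash
python3 -m inch '[{"dp":[-0.024,0,0.01],"twist":[0,0,0],"hand":1},{"dp":[-0.0245,0,0.011],"twist":[0,0,0],"hand":1},{"dp":[-0.0465,0,0.0315],"twist":[0,0,0],"hand":1},{"dp":[-0.039,0,0.04],"twist":[0,0,0],"hand":1},{"dp":[-0.03,0,0.047],"twist":[0,0,0],"hand":1},{"dp":[0,0,0],"twist":[0,0,0],"hand":1}]' 12
python3 meas.py 9
python3 - <<'E'
import cv2,numpy as np
a=cv2.imread("pics/wrist9.png")[150:350,200:420]
cv2.imwrite("pics/c9.png",cv2.resize(a,(660,600),interpolation=cv2.INTER_CUBIC))
E
```

```text
clock: 17.8
eef_pos: [0.5535, 0.308, 0.0683]
tool_rot: [0.001, 0.999, -0.038, -0.002]
wrist_force: [-1.4, -3.1, 0.1]
width: 0.0219
finger_force: 12.0
front s by grip 0.35812724385487044 [0.5535 0.308  0.0683] [-1.3598 -3.1112  0.1019] 0.021887696913805824 12.00005829334259 17.8 [[0.997, -0.075, -0.003], [-0.075, -0.997, -0.001], [-0.003, 0.001, -1.0]]
```

View pics/c9.png

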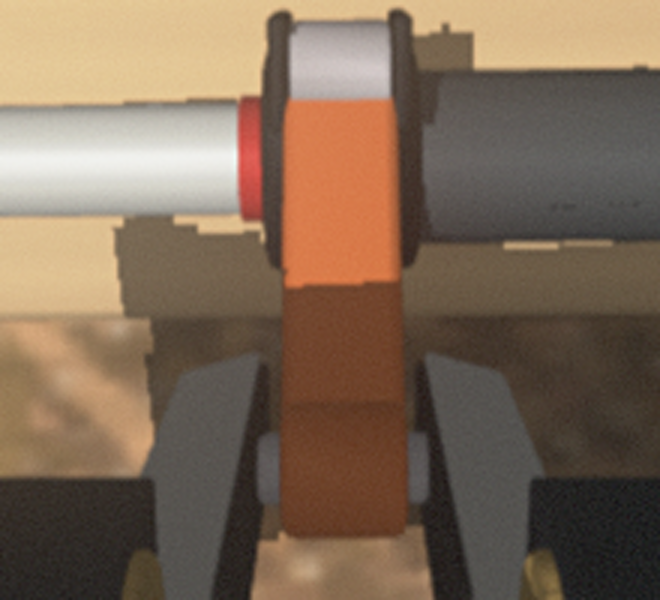

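```bash
python3 -m inch '[{"dp":[-0.0105,-0.003,0.026],"twist":[0,0,0],"hand":1},{"dp":[-0.01,0,0.026],"twist":[0,0,0],"hand":1},{"dp":[-0.005,0,0.0205],"twist":[0,0,0],"hand":1},{"dp":[-0.003,0,0.021],"twist":[0,0,0],"hand":1},{"dp":[-0.002,0,0.0335],"twist":[0,0,0],"hand":1},{"dp":[0,0,0.01],"twist":[0,0,0],"hand":1},{"dp":[0,0,0],"twist":[0,0,0],"hand":1}]' 14
python3 meas.py 10; python3 look.py 11 lever_tip lever_pivot mark_ring
```

```text
clock: 18.73
eef_pos: [0.5481, 0.3092, 0.0421]
tool_rot: [0.0, 0.999, -0.038, -0.001]
wrist_force: [-3.1, -2.2, -1.1]
width: 0.0217
finger_force: 14.0
front s by grip 0.35893437136295464 [0.5481 0.3092 0.0421] [-3.0512 -2.163  -1.1349] 0.0216754221831636 13.999852538108826 18.725 [[0.997, -0.075, -0.002], [-0.075, -0.997, -0.0], [-0.002, 0.001, -1.0]]
18.775 [0.5481 0.3092 0.0422] [0.3759 0.4895 1.527  0.0004 1.1274 2.022 ] [-0.0754 -0.9972  0.0007]
lever_tip side [357.8 208. ] 0.66
lever_pivot wrist [313.4 167.7] 0.65
lever_pivot top [199.1 176. ] 0.78
lever_pivot side [379. 209.] 0.66
   => [0.6022 0.3065 0.0655] [[-1.8, 1.5], [0.3, -0.2]] all [0.604  0.3063 0.067 ]
mark_ring wrist [286.6 198.5] 0.88
mark_ring side [354.7 209.1] 0.31
```

```bash
python3 -m inch '[{"dp":[0,0,0.015],"twist":[0,0,0],"hand":1},{"dp":[0,0,0.015],"twist":[0,0,0],"hand":1},{"dp":[0,0,0],"twist":[0,0,0],"hand":1}]' 14
python3 meas.py 12; python3 - <<'E'
import cv2,numpy as np
from h import *
save("top","top12.png");save("side","side12.png")
a=cv2.imread("pics/wrist12.png")[110:350,220:400];b=cv2.imread("pics/side12.png")[160:260,330:420]
cv2.imwrite("pics/c12.png",np.hstack([cv2.resize(a,(450,600),interpolation=cv2.INTER_CUBIC),cv2.resize(b,(350,600),interpolation=2)]))
E
```

```text
clock: 19.75
eef_pos: [0.5485, 0.3092, 0.0374]
tool_rot: [0.0, 0.999, -0.038, -0.001]
wrist_force: [-5.1, -3.3, 1.6]
width: 0.0218
finger_force: 14.0
front s by grip 0.3590241477483208 [0.5485 0.3092 0.0374] [-5.0826 -3.3441  1.6219] 0.02177935009841694 14.000099301338196 19.75 [[0.997, -0.075, -0.001], [-0.075, -0.997, -0.0], [-0.001, 0.0, -1.0]]
```

View pics/c12.png

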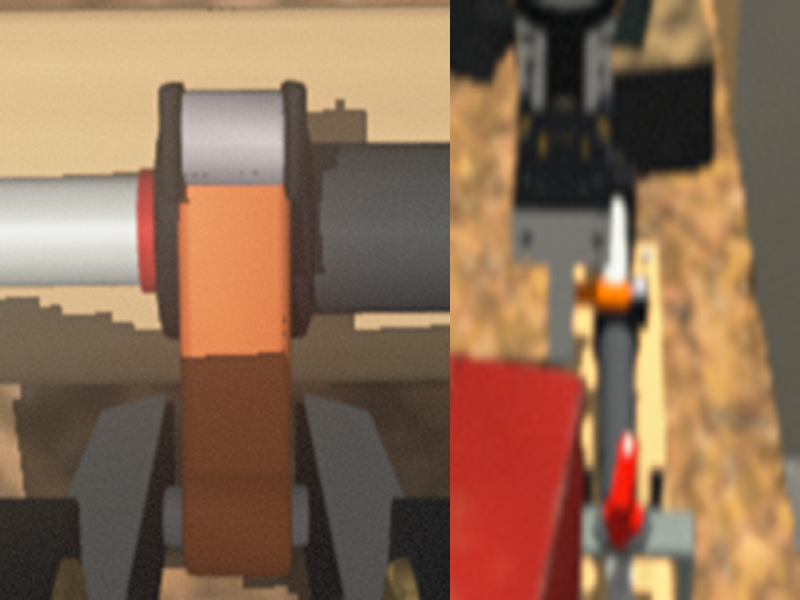

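```bash
python3 - <<'E'
from h import *
np.set_printoptions(precision=4,suppress=True)
w=cal("wrist");e=np.array(sensors.observe()["eef_pos"]);T=rot().as_matrix()
X=np.array([.998,-.07,0]);P=np.array([.604,.307,.067])
im=cv2.imread("pics/wrist12.png")
for px in((314,317),(314,314),(314,320)):
    o,d=ray(w,px)
    # plane through P normal to leg: solve along ray distance to P
    n=np.cross(X,[0,0,1]); 
    for lam in np.linspace(0.1,.3,2001):
        q=o+d*lam; v=q-P; a,b=v@X,v[2]
        if abs(np.hypot(a,b)-.056)<1e-4 : print(px,"th",np.arctan2(-a,b),q, "behind TCP",(e-q)@T[:,2],"x off",(q-e)@T[:,0]);
s=cal("side")
for th in(1.2,1.4,1.57): q=P+.056*(-np.sin(th)*X+np.cos(th)*np.array([0,0,1])); print(th,proj(s,q),proj(w,q))
E
python3 - <<'E'
import sys; sys.path.insert(0,'.')
from h import *
print(optics.pinpoint("side","lever_tip")[:2],optics.pinpoint("wrist","lever_tip")[:2])
E
```

```text
(314, 317) th 0.7801528213122367 [0.5646 0.3086 0.1069] behind TCP 0.0695683316575282 x off 0.01600632700594818
(314, 317) th 0.7818162482825403 [0.5645 0.3086 0.1068] behind TCP 0.06947700222007994 x off 0.01596559699607432
(314, 317) th 0.7834818106207327 [0.5645 0.3086 0.1067] behind TCP 0.06938567278263169 x off 0.015924866986200346
(314, 317) th 0.7851495031826262 [0.5645 0.3086 0.1066] behind TCP 0.06929434334518345 x off 0.015884136976326495
(314, 317) th 0.7868193207634736 [0.5644 0.3086 0.1065] behind TCP 0.0692030139077352 x off 0.015843406966452634
(314, 317) th 0.7884912580978526 [0.5644 0.3086 0.1064] behind TCP 0.06911168447028697 x off 0.015802676956578773
(314, 317) th 1.5105155806946715 [0.5483 0.3098 0.0704] behind TCP 0.03303655667822934 x off -0.0002856769436041822
(314, 317) th 1.5121878831582323 [0.5482 0.3098 0.0703] behind TCP 0.03294522724078109 x off -0.0003264069534781529
(314, 317) th 1.5138580667827115 [0.5482 0.3098 0.0702] behind TCP 0.03285389780333286 x off -0.00036713696335201296
(314, 317) th 1.5155261262922106 [0.5482 0.3098 0.0701] behind TCP 0.03
[... 2479 characters left out ...]
28704665 [0.5485 0.3098 0.0735] behind TCP 0.03613122804462262 x off -9.570298442300817e-05
(314, 320) th 1.4568131779277995 [0.5484 0.3098 0.0734] behind TCP 0.03604017971472347 x off -0.00013705756665178346
(314, 320) th 1.4585100407209448 [0.5484 0.3098 0.0733] behind TCP 0.03594913138482433 x off -0.00017841214888044803
(314, 320) th 1.4602050245879674 [0.5483 0.3098 0.0732] behind TCP 0.035858083054925126 x off -0.00021976673110922745
1.2 [359.2648 202.5632] [310.7241 328.1259]
1.4 [358.1275 205.7768] [310.992  322.6046]
1.57 [357.7783 208.591 ] [311.1647 313.9855]
[{'location': [375.1, 274.5], 'p': 0.58}, {'location': [357.3, 209.0], 'p': 0.49}] [{'location': [312.3, 317.6], 'p': 0.9}]
```

```bash
python3 -m inch '[{"dp":[0,0,0],"twist":[0,0,0],"hand":1},{"dp":[0,0,0.01],"twist":[0,0,0],"hand":1},{"dp":[0,0,0.01],"twist":[0,0,0],"hand":1},{"dp":[0,0,0],"twist":[0,0,0],"hand":1}]' 35
python3 meas.py 13; python3 -c "
from h import *
print(optics.pinpoint('wrist','lever_tip')[:1],proj(cal('wrist'),np.array([.548,.310,.067])))
save('side','side13.png');print(optics.pinpoint('side','lever_tip')[:2])"
```

```text
clock: 20.5
eef_pos: [0.5487, 0.3094, 0.0353]
tool_rot: [0.0, 0.999, -0.038, -0.001]
wrist_force: [-9.2, -5.1, 9.4]
width: 0.0207
finger_force: 35.0
front s by grip 0.3591791094008399 [0.5487 0.3094 0.0353] [-9.1664 -5.1153  9.3706] 0.020707279973354326 35.0019907951355 20.5 [[0.997, -0.075, -0.001], [-0.075, -0.997, -0.0], [-0.001, 0.0, -1.0]]
[{'location': [313.2, 320.0], 'p': 0.79}] [313.98804824 316.66564929]
[{'location': [356.9, 210.2], 'p': 0.49}]
```

```bash
python3 -m inch '[{"dp":[-0.003,0,0.012],"twist":[0,0,0],"hand":1},{"dp":[0,0,0],"twist":[0,0,0],"hand":1},{"dp":[0,0,0],"twist":[0,0,0],"hand":1}]' 35
python3 meas.py 14; python3 -c "
from h import *
print(optics.pinpoint('wrist','lever_tip')[:1])
a=cv2.imread('pics/wrist14.png')[110:350,220:400];cv2.imwrite('pics/c14.png',cv2.resize(a,(450,600),interpolation=2))"
```

```text
clock: 21.08
eef_pos: [0.5487, 0.3095, 0.0347]
tool_rot: [0.0, 0.999, -0.038, 0.0]
wrist_force: [-11.3, -6.0, 17.4]
width: 0.0213
finger_force: 35.0
front s by grip 0.3593117850608938 [0.5487 0.3095 0.0347] [-11.3023  -6.0497  17.449 ] 0.02130308801531837 35.003430247306824 21.075 [[0.997, -0.075, 0.0], [-0.075, -0.997, -0.0], [0.0, 0.0, -1.0]]
[{'location': [314.4, 321.1], 'p': 0.55}]
```

```bash
python3 - <<'E'
from h import *
for n in(12,14):
    h=cv2.cvtColor(cv2.imread(f"pics/wrist{n}.png"),cv2.COLOR_BGR2HSV).astype(int)[170:235,260:300]
    m=((h[...,0]<6)|(h[...,0]>172))&(h[...,1]>130)&(h[...,2]>90); c=m.sum(0); k=np.nonzero(c>10)[0]; print(n,k+260,c[k])
E
python3 -c "
from rig import close_job
print(close_job())"
```

```text
12 [275 276 277 278 279 280 281] [14 42 47 47 47 47 32]
14 [276 277 278 279 280 281] [40 47 48 48 48 36]
the job is handed in; nothing more can be done
None
```

The job is handed in: the handle was turned to its free stop, and I slid the section until the collar's front edge was about 0.5 mm from the ring's middle. I folded the cam lever down to its stop (17 N resisting) and am still gripping it. I viewed 12 pictures, over the limit of 10.

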